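Press the sample carrier down and slide it in under the leaf spring

TASK

Load the analyser's sample carrier: with the fingertips press the flat carrier down hard on its sprung deck and, keeping it pressed, slide it under the gate bar and the leaf spring until it is fully home against the end stop and lies flat, then take the fingers off and move clear. Do not lift the carrier, and leave the jar, the crucible and the brush where they are.

Things in the scene. Friction and masses are not known exactly. Their poses are not given: they have to be found in the camera images.
- station: Loading slide fixed to the bench: straight channel on a base plate 425 x 100 mm. Origin on the bench under the channel's centre line; x = direction in which the carrier is slid (to the white housing), y across, z up. Sprung deck from x = -225 to -80 mm, fixed floor (30 mm above the bench) from -80 to +117 mm. Side rails: tops 44 mm high, inner faces at y = +-31 mm. Back lip at -231 mm, 30 mm high.
- carrier: Loose sample carrier, flat plate 190 x 60 x 16 mm, 0.25 to 0.42 kg, lying in the channel, axes along the station's. Origin on its underside, centre line, below the rear face of a cross rib (8 mm thick, 10 mm above the plate's top, full width). Bright tongue in front to x = +115 mm; dark plain finger pad behind to x = -75 mm. Fingers pressing on the pad can push on the rib.
- pad (a point): Point on top of the carrier's finger pad, centre line, 22 mm behind the rib's rear face. 56 mm above the bench at the start, 46 mm when the carrier lies flat on the floor.
- gate (a point): Centre of the steel gate bar's underside, 50 mm above the bench, at station x = +36 mm. The bar is 12 mm thick along x, 98 mm long across the channel, top 64 mm high. The carrier on the raised deck is too high and butts against it; pressed down 6 mm or more (10 mm = flat on the floor) it passes.
- lip (a point): Lowest point of the steel leaf spring (24 mm wide, clamped on the gate bar and sloping down from it towards the housing, end turned up), at rest at station x = +88 mm, about 41.5 mm above the bench. The carrier slid beneath lifts it by 4 to 5 mm; it presses down on the carrier with 4 to 7 N and drags on it.
- stop (a point): Centre of the end stop's face, station x = +117 mm, 38 mm above the bench. The carrier is home with its nose against it: carrier origin then at station x = +2 mm, underside 30 mm above the bench; its tail has left the deck, which springs up behind it. The white housing beyond (x = +125 to +190 mm) is 82 mm high, a knob on it 96 mm.
- deck (a joint): How far the sprung deck that carries the carrier at the start is pressed down, m: 0 raised (top 40 mm above the bench), 0.0105 at its lower stop. The springs push up with about 7 N raised and 11 N at the bottom.
- leaf (a joint): Lift of the leaf spring, rad: 0 at rest, about 0.1 when the carrier is under it.
- jar: Bystander: closed jar, 38 mm diameter, 58 mm tall, standing on the bench beside the slide. Origin at the centre of its underside.
- crucible: Bystander: white ceramic crucible, open cup, 40 mm diameter, 36 mm tall, standing on the bench beside the slide. Origin at the centre of its underside.
- brush: Bystander: hand brush 150 mm long lying on the bench at the other side of the slide, roughly along it. Origin near its middle, on its underside.
There are look-alikes about, which are no part of the job. Leave any purple look-alike of the carrier alone.

How it is judged:
On the way, in this order (a step that is already met when the one before it is completed fails the run):
1. the carrier is pressed down on its deck by more than 5 mm, its nose still short of the gate bar (value of joint deck above 0.005 m and x of carrier in the frame of station below -0.075 m), for 0.1 s.
2. the carrier, kept down, has its nose under the leaf spring and lifts it (value of joint leaf above 0.04 rad and x of carrier in the frame of station above -0.045 m and z of carrier in the frame of station below 0.036 m), for 0.1 s.
At the end, for the whole second after the job is handed in: The carrier is home: within 5 mm of the end stop, flat on the channel floor (underside within about 2.5 mm of it, tilt under 0.03 rad), the leaf spring resting on it, the deck sprung back up behind its tail, everything at rest (x of carrier in the frame of station above -0.003 m and z of carrier in the frame of station between 0.027 and 0.0325 m and y of carrier in the frame of station between -0.004 and 0.004 m and angle between carrier's own z axis and vertical below 0.03 rad and value of joint leaf above 0.05 rad and value of joint deck below 0.002 m and linear speed of carrier below 0.01 m/s); the robot touches nothing.
It fails at once if the carrier is lifted more than 12 mm above where it first lay (z of carrier in the frame of station above 0.052 m).
It fails at once if the carrier is tipped by more than 0.25 rad (angle between carrier's own z axis and vertical above 0.25 rad).
It fails at once if the jar is displaced by more than 25 mm or knocked over (distance of jar from where it was at the start of the episode above 0.025 m or angle between jar's own z axis and vertical above 0.5 rad).
It fails at once if the crucible is displaced by more than 25 mm or knocked over (distance of crucible from where it was at the start of the episode above 0.025 m or angle between crucible's own z axis and vertical above 0.5 rad).
It fails at once if the brush is displaced by more than 25 mm (distance of brush from where it was at the start of the episode above 0.025 m).
It also fails if it takes over 42 s, if anything falls off the work surface, if the arm or the gripper's body presses on something with over 40 N, if the wrist force passes 120 N, or if a joint passes its speed limit or range.

ROBOT

A 6-joint arm with a two-finger parallel gripper is mounted at the origin on the work surface. World frame = base frame: x ahead of the robot, y to its left, z up, the work surface at z = 0. Lengths are in m, angles in rad, forces in N, time in s.
With the tool pointing down it reaches from about 0.3 to 0.875 m from the base axis. Payload 6.4 kg.
Tool frame: the origin (TCP) lies on the centre line of the jaws, within the pads' length; the fingertips stand 22 mm ahead of it and the grasp point (between the pads) lies 3 mm ahead of it; y points along the fingers, z is the direction in which the jaws open and shut, and the axes are right-handed (so a half turn about y gives the same grasp; the last joint's range is limited). The gripper opens to 88 mm and grips with 3 to 60 N. Pads are 18 mm wide; open, the fingers measure 123 mm over their backs; the gripper's body (75 mm by 187 mm) begins 45 mm behind the grasp point.
Start: joints at [-1.516, 0.181, 1.607, -0, 1.354, -0.206], TCP at [0.148, -0.556, 0.261] pointing down, gripper open.
Joint ranges: [-2.99, 2.99], [-0.89, 2.07], [0.3, 2.58], [-1.14, 4.28], [0, 2.63], [-3.12, 3.12]. Speed limits (rad/s): [2.57, 2.57, 3.01, 3.14, 3.14, 3.14].

INTERFACE

Orientations are given as a 3x3 rotation matrix whose columns are the frame's x, y, z axes.
In Python, from cell import robot gives the robot as it stands.
- The arm moves only by the tool step_arm, never from a script. Its argument "deltas" is a list of rows, each a list of 7 numbers: the shift along the tool's x, y, z in m, then the turn, a rotation vector about the tool's x, y, z in rad, then the opening in per cent of the stroke, from 0 (shut) to 100 (fully open). A call has 1 to 12 rows; each row is the pose to reach, as a shift and turn from the pose commanded when the call began, along the tool's axes at that moment; what a row does not reach only later rows make up. A row lasts 1/8 s, in which the tool goes at most 62.5 mm and 10.7 degrees, less where a joint would pass 70% of its speed; a pose out of reach is approached as far as the arm can. A call with a gripper value outside its range is refused whole. The fingers move at their own pace and stop on an object; "grip_force" is the grip in N (left out, the last holds). Time passes only in rows, so rows that repeat a pose let the fingers close. It gives the time, the measured TCP pose, the force and the opening at its end, in the units of the state.
- robot.get_state(): the state, without advancing time (a new reading comes with each control period).
- robot.snapshot(name): name is "scene" or "top" or "wrist"; returns a dict with "img" (480x640x3 uint8, red, green, blue), "range_z" (480x640 float32, m along the optical axis (not along the pixel's ray), 0 where there is no reading), "fx", "fy", "cx", "cy" (pixels), "rvec" (rotation vector, rad) and "tvec" (3), from world to camera coordinates, as OpenCV has them. Camera axes: x right, y down, z forward; pixel columns grow to the right and rows downward; lengths in m; the calibration is good to about 2 mm. The wrist camera is an equidistant fisheye: a pixel r from the principal point sees the ray r / f radians off the axis. A picture is of the moment at which its call begins.
- robot.hand_in(): hands the job in, once; it reports no verdict.
The state is a dict: "time_s": time; "joint_pos": joint angles; "joint_vel": joint speeds; "effort": joint torques, N m; "tool_pos": TCP position; "tcp_rot": TCP orientation; "wrist_force": force on the tool from outside, world axes, zero at the start; "ft_torque": the same for the moment, N m; "grip_width": finger opening in m.
Only numpy, scipy, OpenCV 4.12 (cv2) and the standard library are available. Lean on these libraries where they do the work, as an engineer would, in place of code of your own. Each camera call takes 0.05 s, during which the arm holds its last target. There are 200 camera calls.

## Working session

There is one attempt and no reset: what is moved stays moved. The work goes in short steps, Python scripts to look and compute and a tool call to move; the robot and the scene stay as the last step left them, time stands still between calls to the robot, and variables do not carry over. Pictures are saved under pics/ and viewed, about 8 in all and at most 12, crops included, and the job is handed in when it is done.

Besides the shell and the picture viewer there is one more tool, called after "Request:" as name(argument=value, ...) on one line, values as JSON. step_arm: Moves the arm, as the interface text tells. Its arguments: {"type":"object","properties":{"deltas":{"type":"array"},"grip_force":{"type":"number"}},"required":["deltas"]}

```bash
mkdir -p pics; ls; python3 - <<'E'
from cell import robot
import cv2,numpy as np
for n in("scene","top"):
    s=robot.snapshot(n); cv2.imwrite(f"pics/{n}0.png",s["img"][:,:,::-1]); np.savez(f"{n}0.npz",**s)
    print(n,s["fx"],s["cx"],s["cy"],s["rvec"],s["tvec"],(s["range_z"]>0).mean())
st=robot.get_state(); print(st)
E
```

```text
pics
scene 609.9650046629919 332.21447360920575 245.75764591105573 [ 1.90935003  1.21557554 -0.60323555] [-0.33117371 -0.24496239  1.36985785] 0.9959505208333334
top 437.02510881280585 315.0270533910491 245.43756766425437 [ 2.15213978 -2.11056304  0.19085543] [0.03537163 0.58877312 0.60927819] 0.996044921875
{'time_s': 0.1, 'joint_pos': array([-1.51628750e+00,  1.81448935e-01,  1.60789777e+00, -1.62206055e-05,
        1.35382002e+00, -2.06291966e-01]), 'joint_vel': array([ 0.00090206, -0.0014486 ,  0.0005264 ,  0.00020025, -0.0010557 ,
        0.00146357]), 'effort': array([ 4.77615358e-04, -4.34817624e+01, -3.42698836e+01,  7.04650464e-02,
        3.39714729e-02, -3.28706551e-05]), 'tool_pos': array([ 0.14825797, -0.55509058,  0.25991518]), 'tcp_rot': array([[-9.66182911e-01, -1.01575033e-04,  2.57857660e-01],
       [-2.57857497e-01,  1.57086998e-03, -9.66181682e-01],
       [-3.06920922e-04, -9.99998761e-01, -1.54393962e-03]]), 'wrist_force': array([ 0.88064273, -0.09255423, -0.89651452]), 'ft_torque': array([0.01217072, 0.0176309 , 0.01314745]), 'grip_width': 0.08836282258752508}
```

View pics/top0.png

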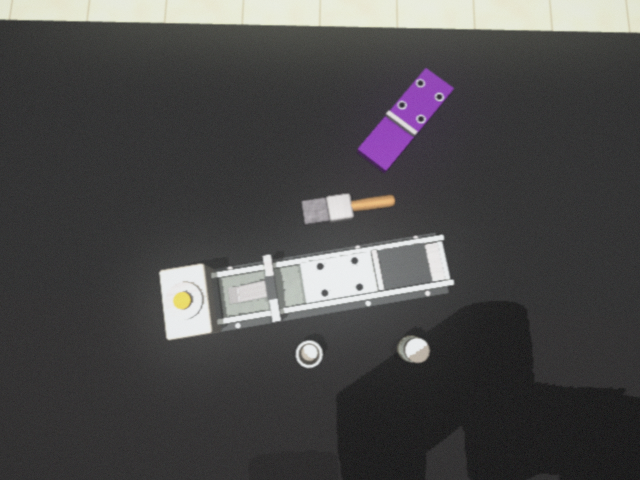

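View pics/scene0.png

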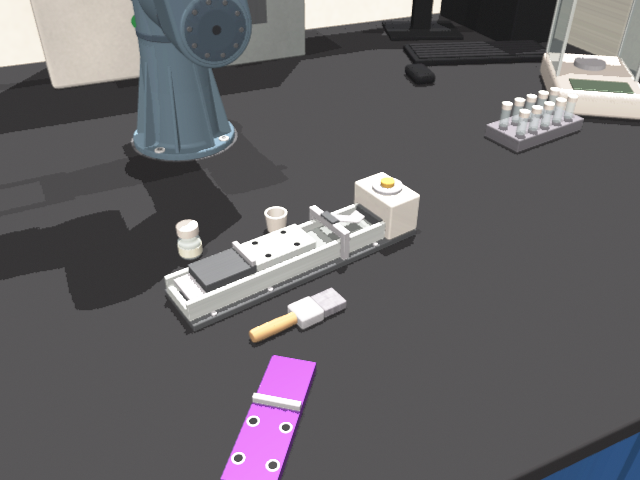

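Top view: the channel runs from (450,262) to the white housing at (186,300), with the gate at (271,288). Candidates for the carrier are the white and dark plate in the channel (tongue 338,277; rib 375,268; pad 405,266) and the purple plate on the bench (406,118), a look-alike to leave alone. I choose the one in the channel. The crucible is at (309,353), the jar at (413,349), and the brush at (348,208).

```bash
cat > h.py <<'E'
import cv2,numpy as np
def cam(s):
    R,_=cv2.Rodrigues(np.asarray(s["rvec"],float)); return R,np.asarray(s["tvec"],float).ravel()
def cloud(s):
    R,t=cam(s); v,u=np.mgrid[:480,:640]; z=s["range_z"]
    P=np.stack([(u-s["cx"])/s["fx"]*z,(v-s["cy"])/s["fy"]*z,z],-1)
    return (P-t)@R
def ray(s,u,v,h):
    R,t=cam(s); d=np.array([(u-s["cx"])/s["fx"],(v-s["cy"])/s["fy"],1])@R; o=-t@R
    return o+d*(h-o[2])/d[2]
E
python3 - <<'E'
from h import *
s=dict(np.load("top0.npz")); W=cloud(s); img=s["img"]
for p in [(405,266),(338,277),(375,268),(271,288),(200,275),(437,262),(245,250),(410,360)]: print(p,W[p[1],p[0]].round(4),ray(s,*p,0.05).round(4))
# housing & rails
z=W[...,2]; v,u=np.mgrid[:480,:640]
roi=(u>150)&(u<460)&(v>225)&(v<345)
m=roi&(z>.039)&(z<.049)&(img.min(-1)>150)&((u>400)|(u<300))
m8=(roi&(img.min(-1)>120)).astype(np.uint8)*255
hs=roi&(z>.075)&(z<.09); p=W[hs][:,:2]; print("housing",hs.sum(),cv2.minAreaRect(p.astype(np.float32)))
g=roi&(z>.056)&(z<.07)&(u>240)&(u<300); print("gate",g.sum(),cv2.minAreaRect(W[g][:,:2].astype(np.float32)))
c=cv2.resize(img[220:350,150:460,::-1],None,fx=2.5,fy=2.5,interpolation=cv2.INTER_CUBIC); cv2.imwrite("pics/crop.png",c)
E
```

```text
(405, 266) [ 0.5588 -0.088   0.0553] [ 0.5595 -0.0891  0.05  ]
(338, 277) [0.5405 0.0118 0.0548] [0.541  0.0115 0.05  ]
(375, 268) [ 0.5537 -0.0418  0.0654] [ 0.5556 -0.0439  0.05  ]
(271, 288) [0.5213 0.1096 0.0667] [0.5226 0.1112 0.05  ]
(200, 275) [0.5367 0.2098 0.0815] [0.5399 0.218  0.05  ]
(437, 262) [ 0.5679 -0.1403  0.0404] [ 0.5666 -0.1375  0.05  ]
(245, 250) [0.5872 0.1605 0.0007] [0.5791 0.1526 0.05  ]
(410, 360) [ 0.4223 -0.0941  0.0499] [ 0.4223 -0.0941  0.05  ]
housing 3004 ((0.5003512501716614, 0.22833308577537537), (0.10037203133106232, 0.06549225002527237), 10.807310104370117)
gate 797 ((0.5203659534454346, 0.1206815093755722), (0.09792575985193253, 0.03601140156388283), 10.735135078430176)
```

View pics/crop.png

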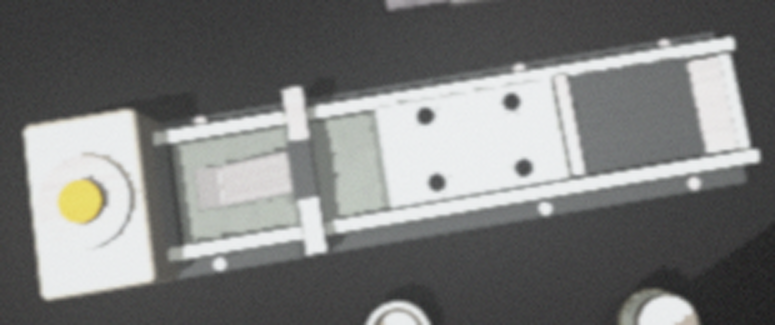

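The crop confirms it: the plate in the channel has a white tongue with four dots, a rib (crop 575,125) and a dark pad (crop 640,115), with nothing lying on it.

```bash
cat >> h.py <<'E'
def station(W,img):
    a=np.radians(100.8); o=np.array([.5298,.0736])
    for k in range(3):
        ex=np.array([np.cos(a),np.sin(a)]); ey=np.array([-ex[1],ex[0]])
        X=(W[...,:2]-o)@ex; Y=(W[...,:2]-o)@ey; z=W[...,2]
        f=[]
        for sg in(1,-1):
            m=(z>.038)&(z<.05)&(sg*Y>.030)&(sg*Y<.040)&(X>-.22)&(X<.11)&(img.min(-1)>130)&(abs(X-.036)>.015)
            f.append((np.polyfit(X[m],Y[m],1),m.sum(),np.median(z[m])))
        sl=(f[0][0]+f[1][0])/2; a+=np.arctan(sl[0]); o=o+ey*sl[1]
    return a,o,X,Y,f
E
python3 - <<'E'
from h import *
s=dict(np.load("top0.npz")); W=cloud(s); img=s["img"]
a,o,X,Y,f=station(W,img); z=W[...,2]
print(np.degrees(a),o,f)
h=(z>.076)&(z<.088)&(abs(Y)<.035)&(X>.08); print("housing X",np.percentile(X[h],[0.5,50,99.5]),"Y",np.percentile(Y[(z>.076)&(X>.1)&(X<.2)],[.5,99.5]))
g=(z>.059)&(z<.07)&(abs(Y)<.048)&(abs(X-.036)<.02); print("gate X",np.percentile(X[g],[1,50,99]))
r=(z>.062)&(z<.07)&(abs(Y)<.028)&(X<-.03)&(X>-.2); print("rib X",r.sum(),np.percentile(X[r],[2,50,98]),np.median(z[r]))
p=(z>.052)&(z<.059)&(abs(Y)<.025)&(X<-.03)&(img.max(-1)<110); print("pad X",np.percentile(X[p],[1,50,99]),np.median(z[p]))
ex=np.array([np.cos(a),np.sin(a)])
for q in [(377.6,250),(382.8,289.2)]: print("rib rear",(ray(s,*q,.066)[:2]-o)@ex)
t=(z>.05)&(z<.06)&(abs(Y)<.02)&(X<.02); print("nose", np.percentile(X[t],99))
E
```

```text
100.72026405853293 [0.52916066 0.07347809] [(array([-0.00066913,  0.035008  ]), np.int64(1099), np.float64(0.043654067909265126)), (array([ 0.00059345, -0.0349806 ]), np.int64(974), np.float64(0.043601913194520794))]
housing X [0.12516025 0.15287107 0.1889682 ] Y [-0.04920743  0.04913928]
gate X [0.03011999 0.03739426 0.05429108]
rib X 217 [-0.12497468 -0.12095921 -0.1173376 ] 0.06572344909470905
pad X [-0.11274913 -0.08760158 -0.03572144] 0.0561879338594601
rib rear -0.1265928859927808
rib rear -0.12296849808197662
nose -0.012245146352603351
```

Request:
step_arm(deltas=[[-0.519,0.05,-0.363,0,0.074,0,0],[-0.519,0.05,-0.363,0,0.074,0,0],[-0.519,0.05,-0.363,0,0.074,0,0],[-0.519,0.05,-0.363,0,0.074,0,0],[-0.519,0.05,-0.363,0,0.074,0,0],[-0.519,0.05,-0.363,0,0.074,0,0],[-0.519,0.05,-0.363,0,0.074,0,0],[-0.519,0.05,-0.363,0,0.074,0,0],[-0.519,0.05,-0.363,0,0.074,0,0],[-0.519,0.05,-0.363,0,0.074,0,0],[-0.519,0.05,-0.363,0,0.074,0,0],[-0.519,0.05,-0.363,0,0.074,0,0]], grip_force=20)

```text
time_s: 1.6
tool_pos: [0.5558, -0.0706, 0.2101]
tcp_rot: [[-0.982, -0.001, 0.187], [-0.187, 0.0, -0.982], [0.001, -1.0, -0.0]]
wrist_force: [0.0, -0.7, -0.3]
grip_width: 0.0006
```

Request:
step_arm(deltas=[[0,0.06,0,0,0,0,0],[0,0.115,0,0,0,0,0],[0,0.115,0,0,0,0,0],[0,0.115,0,0,0,0,0]])

```text
time_s: 2.1
tool_pos: [0.5569, -0.0725, 0.0977]
tcp_rot: [[-0.983, 0.002, 0.184], [-0.184, -0.001, -0.983], [-0.002, -1.0, 0.001]]
wrist_force: [0.1, -0.7, 0.8]
grip_width: 0.0001
```

```bash
python3 - <<'E'
from cell import robot
from h import *
s=robot.snapshot("scene"); a=s["img"][160:320,150:430,::-1]
w=robot.snapshot("wrist")["img"][:,:,::-1]
cv2.imwrite("pics/c1.png",np.hstack([cv2.resize(a,(500,286)),cv2.resize(w,(381,286))])[:, :])
im=cv2.imread("pics/c1.png"); cv2.imwrite("pics/c1.png",cv2.resize(im,(800,260)))
st=robot.get_state(); print(st["tool_pos"],st["wrist_force"])
ex=np.array([-.1860,.98255]); print("tip X,Y",(st["tool_pos"][:2]-[.52916,.07348])@ex,(st["tool_pos"][:2]-[.52916,.07348])@[-ex[1],ex[0]])
E
```

```text
[ 0.55796894 -0.07232987  0.09883691] [-0.36209996 -0.06204785 -0.37304386]
tip X,Y -0.148623950974885 -0.0011855862200686777
```

View pics/c1.png

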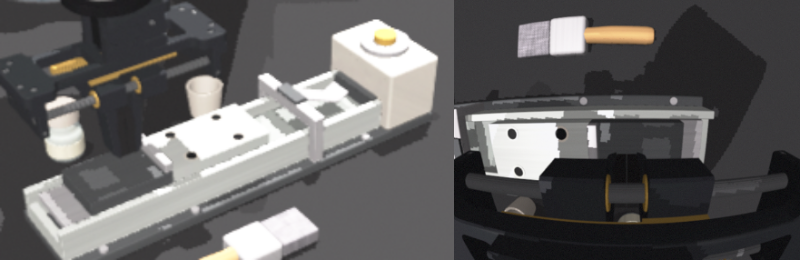

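Left: the closed fingertips (125,150) hang above the dark pad behind the rib (165,160), with the channel and bystanders undisturbed. Right (wrist): the rib and tongue are ahead of the jaws. Next, press down in small steps.

Request:
step_arm(deltas=[[0,0.008,0,0,0,0,0],[0,0.014,0,0,0,0,0],[0,0.018,0,0,0,0,0],[0,0.022,0,0,0,0,0],[0,0.022,0,0,0,0,0]])

```text
time_s: 2.82
tool_pos: [0.556, -0.0709, 0.0736]
tcp_rot: [[-0.983, -0.001, 0.186], [-0.186, 0.0, -0.983], [0.0, -1.0, -0.0]]
wrist_force: [-1.8, 0.4, 4.7]
grip_width: 0.0006
```

Request:
step_arm(deltas=[[0,0.003,0,0,0,0,0],[0,0.006,0,0,0,0,0],[0,0.008,0,0,0,0,0],[0,0.008,0,0,0,0,0]])

```text
time_s: 3.32
tool_pos: [0.5563, -0.071, 0.068]
tcp_rot: [[-0.983, -0.0, 0.186], [-0.186, -0.0, -0.983], [0.0, -1.0, 0.0]]
wrist_force: [-11.2, 1.8, 24.6]
grip_width: 0.0006
```

Request:
step_arm(deltas=[[0.001,0,-0.002,0,0,0,0],[0.001,0,-0.005,0,0,0,0],[0.001,0,-0.01,0,0,0,0],[0.001,0,-0.015,0,0,0,0],[0.001,0,-0.02,0,0,0,0],[0.001,0,-0.02,0,0,0,0]])

```text
time_s: 4.08
tool_pos: [0.5549, -0.0541, 0.0684]
tcp_rot: [[-0.983, 0.008, 0.186], [-0.186, -0.005, -0.983], [-0.007, -1.0, 0.006]]
wrist_force: [1.4, -6.9, 11.9]
grip_width: 0.0004
```

```bash
cat > m.py <<'E'
from cell import robot
from h import *
import sys
st=robot.get_state(); ex=np.array([-.1860,.98255]); ey=np.array([-ex[1],ex[0]]); d=st["tool_pos"][:2]-[.52916,.07348]
F=st["wrist_force"]; print("tip",d@ex,d@ey,st["tool_pos"][2]-.022,"F",F[:2]@ex,F[:2]@ey,F[2],st["time_s"])
s=robot.snapshot("scene"); W=cloud(s); z=W[...,2]; X=(W[...,:2]-[.52916,.07348])@ex; Y=(W[...,:2]-[.52916,.07348])@ey
r=(z>.049)&(z<.075)&(Y<-.008)&(Y>-.03)&(abs(X-d@ex-.022)<.025)
i=s["img"].min(-1)>120
print("rib",(r&i).sum(),np.percentile(X[r&i],[5,50,95]) if (r&i).sum() else 0, np.percentile(z[r&i],95) if (r&i).sum() else 0)
cv2.imwrite(f"pics/{sys.argv[1]}.png",cv2.resize(s["img"][160:320,150:430,::-1],(784,448)))
E
python3 m.py a1
```

```text
tip -0.1300847073355529 -0.0015278783901795407 0.04641729930780213 F -7.068270436875316 -0.051927212405342836 11.859192794735302 4.075
rib 77 [-0.11676131 -0.11407885 -0.10885195] 0.06528398283979664
```

Request:
step_arm(deltas=[[0,0.003,0,0,0,0,0],[0,0.003,-0.004,0,0,0,0],[0,0.003,-0.008,0,0,0,0],[0,0.003,-0.012,0,0,0,0],[0,0.003,-0.012,0,0,0,0]])

```text
time_s: 4.75
tool_pos: [0.5541, -0.0478, 0.0683]
tcp_rot: [[-0.982, 0.01, 0.186], [-0.187, -0.014, -0.982], [-0.008, -1.0, 0.015]]
wrist_force: [-8.4, -28.5, 28.3]
grip_width: 0.0005
```

```bash
python3 m.py a2
```

```text
tip -0.12381129302101337 -0.0019783777093334474 0.04633164224639744 F -26.45109919839163 13.526428457153834 28.289826154709456 4.75
rib 74 [-0.11075793 -0.10802872 -0.10231318] 0.06791047945779263
```

View pics/a2.png

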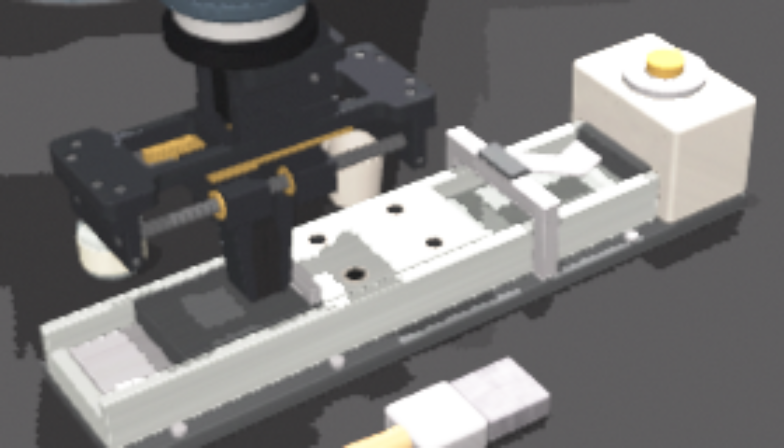

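The fingers bear on the rib (310,285), and the carrier sits down flush with the rails, short of the gate (500,200). Continuing with a small lateral correction.

Request:
step_arm(deltas=[[0.001,0,-0.005,0,0,0,0],[0.002,0,-0.01,0,0,0,0],[0.002,0,-0.016,0,0,0,0],[0.002,0,-0.022,0,0,0,0],[0.002,0,-0.028,0,0,0,0],[0.002,0,-0.034,0,0,0,0],[0.002,0,-0.04,0,0,0,0],[0.002,0,-0.04,0,0,0,0]])

```text
time_s: 5.8
tool_pos: [0.5462, -0.0066, 0.0684]
tcp_rot: [[-0.982, 0.014, 0.186], [-0.186, -0.01, -0.982], [-0.011, -1.0, 0.013]]
wrist_force: [-1.0, -20.5, 26.3]
grip_width: 0.0004
```

```bash
python3 m.py a3
```

```text
tip -0.08189032240541526 -0.0018386670757337723 0.04637558309554098 F -19.914860696651136 4.792499737258341 26.30075513733593 5.8
rib 74 [-0.06905024 -0.06644221 -0.0605893 ] 0.0680069046637711
```

Request:
step_arm(deltas=[[0.001,0,-0.005,0,0,0,0],[0.001,0,-0.01,0,0,0,0],[0.001,0,-0.015,0,0,0,0],[0.001,0,-0.02,0,0,0,0],[0.001,0,-0.025,0,0,0,0],[0.001,0,-0.03,0,0,0,0],[0.001,0,-0.035,0,0,0,0],[0.001,0,-0.04,0,0,0,0],[0.001,0,-0.04,0,0,0,0]])

```text
time_s: 6.98
tool_pos: [0.5388, 0.0323, 0.0684]
tcp_rot: [[-0.982, 0.015, 0.186], [-0.186, -0.01, -0.982], [-0.013, -1.0, 0.013]]
wrist_force: [1.0, -22.4, 23.8]
grip_width: 0.0005
```

```bash
python3 m.py a4
```

```text
tip -0.042264117967941765 -0.0017868672720611615 0.04639829372045468 F -22.149953524109243 3.185528661072204 23.84012004334023 6.975
rib 71 [-0.0294669  -0.02687955 -0.02141004] 0.06880342470984341
```

View pics/a4.png

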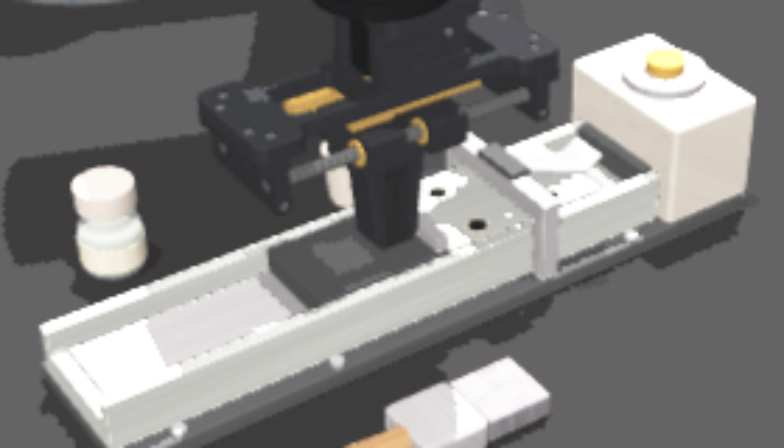

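The nose is under the gate (500,200) and beneath the leaf (565,160). About 27 mm to go.

Request:
step_arm(deltas=[[0,0,-0.005,0,0,0,0],[0,0,-0.01,0,0,0,0],[0,0,-0.015,0,0,0,0],[0,0,-0.02,0,0,0,0],[0,0,-0.024,0,0,0,0],[0,0,-0.024,0,0,0,0]])

```text
time_s: 7.78
tool_pos: [0.5344, 0.0558, 0.0684]
tcp_rot: [[-0.982, 0.015, 0.186], [-0.186, -0.01, -0.982], [-0.013, -1.0, 0.013]]
wrist_force: [1.4, -26.1, 25.7]
grip_width: 0.0
```

```bash
python3 m.py a5
```

```text
tip -0.018372647936281593 -0.001811085736750474 0.04637064947881433 F -25.856815553798256 3.520025976570323 25.66669480332126 7.775
rib 66 [-0.00538795 -0.0035908   0.00144189] 0.06922248138895838
```

Carrier at about x = -0.001. Push until the force rises at the stop.

Request:
step_arm(deltas=[[0,0,-0.002,0,0,0,0],[0,0,-0.004,0,0,0,0],[0,0,-0.005,0,0,0,0],[0,0,-0.005,0,0,0,0]])

```text
time_s: 8.32
tool_pos: [0.5335, 0.0602, 0.0684]
tcp_rot: [[-0.982, 0.015, 0.186], [-0.186, -0.011, -0.982], [-0.013, -1.0, 0.013]]
wrist_force: [1.6, -28.2, 24.9]
grip_width: 0.0001
```

```bash
python3 m.py a6
```

```text
tip -0.013814304284904913 -0.0018200826211085394 0.04637809749120087 F -28.002240866493402 3.6266016427939105 24.902295250905293 8.325
rib 130 [-0.00089599  0.00663375  0.03255933] 0.06497801484081511
```

Request:
step_arm(deltas=[[0,0,-0.001,0,0,0,0],[0,0,-0.002,0,0,0,0],[0,0,-0.003,0,0,0,0],[0,0,-0.003,0,0,0,0]])

```text
time_s: 8.88
tool_pos: [0.5329, 0.0632, 0.0684]
tcp_rot: [[-0.982, 0.015, 0.186], [-0.186, -0.011, -0.982], [-0.013, -1.0, 0.013]]
wrist_force: [1.4, -27.7, 25.3]
grip_width: 0.0004
```

Request:
step_arm(deltas=[[0,0,-0.001,0,0,0,0],[0,0,-0.002,0,0,0,0],[0,0,-0.003,0,0,0,0],[0,0,-0.003,0,0,0,0]])

```text
time_s: 9.38
tool_pos: [0.5328, 0.064, 0.0684]
tcp_rot: [[-0.982, 0.016, 0.186], [-0.187, -0.014, -0.982], [-0.013, -1.0, 0.017]]
wrist_force: [2.5, -38.9, 24.6]
grip_width: 0.0005
```

```bash
python3 m.py a7
```

```text
tip -0.010032523509094749 -0.001845168711456759 0.04640302483390251 F -38.72534160397055 4.788435846637712 24.60260020450068 9.375
rib 129 [0.0030912  0.02975259 0.03356357] 0.06474312941314916
```

View pics/a7.png

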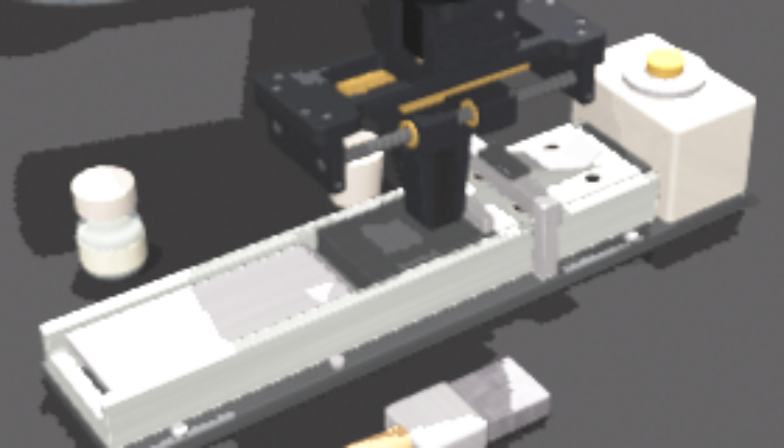

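The push force jumped from 28 to 39 N and motion ended, so the nose is on the stop. In the view the rib is just before the gate (490,205), the tongue fills the far end, and the deck is up behind the tail. Ease off the push, then lift.

Request:
step_arm(deltas=[[0,0,0.002,0,0,0,0],[0,-0.001,0.004,0,0,0,0],[0,-0.003,0.005,0,0,0,0],[0,-0.005,0.006,0,0,0,0],[0,-0.008,0.007,0,0,0,0],[0,-0.012,0.008,0,0,0,0],[0,-0.03,0.009,0,0,0,0],[0,-0.08,0.01,0,0,0,0],[0,-0.14,0.01,0,0,0,0],[0,-0.18,0.01,0,0,0,0]])

```text
time_s: 10.68
tool_pos: [0.5275, 0.0631, 0.2466]
tcp_rot: [[-0.983, 0.004, 0.186], [-0.186, -0.0, -0.983], [-0.004, -1.0, 0.001]]
wrist_force: [0.1, 0.3, -0.0]
grip_width: 0.0003
```

Request:
step_arm(deltas=[[0.06,-0.02,0.06,0,0,0,0],[0.12,-0.02,0.12,0,0,0,0],[0.12,-0.02,0.18,0,0,0,0],[0.12,-0.02,0.22,0,0,0,0],[0.12,-0.02,0.22,0,0,0,0],[0.12,-0.02,0.22,0,0,0,0]])

```text
time_s: 11.42
tool_pos: [0.4496, -0.1757, 0.263]
tcp_rot: [[-0.983, 0.0, 0.184], [-0.184, 0.001, -0.983], [-0.0, -1.0, -0.0]]
wrist_force: [0.4, -0.1, 0.8]
grip_width: 0.0005
```

```bash
python3 - <<'E'
from cell import robot
from h import *
ex=np.array([-.1860,.98255]); ey=np.array([-ex[1],ex[0]]); o=[.52916,.07348]
s=robot.snapshot("top"); W=cloud(s); z=W[...,2]; X=(W[...,:2]-o)@ex; Y=(W[...,:2]-o)@ey; img=s["img"]
r=(z>.0505)&(z<.06)&(abs(Y)<.027)&(X<.025)&(X>-.03); print("rib",r.sum(),np.percentile(X[r],[2,50,98]),np.median(z[r]))
for a,b in((-.068,-.008),(-.06,-.045),(-.025,-.01),(.05,.112)):
    p=(abs(Y)<.024)&(X>a)&(X<b)&((abs(Y)>.015)|(b<0)); print("z",a,b,np.median(z[p]))
p=(abs(Y)<.024)&(X<-.095)&(X>-.2); print("deck z",np.median(z[p]))
d=(abs(Y)<.02)&(X<0)&(X>-.12)&(img.max(-1)<110); print("pad X",np.percentile(X[d],[1,99]))
cv2.imwrite("pics/end.png",cv2.resize(img[190:380,150:460,::-1],None,fx=2.5,fy=2.5)); print(robot.get_state()["tool_pos"],robot.get_state()["time_s"])
E
```

```text
rib 199 [0.00197698 0.00580646 0.00972341] 0.055528126951786314
z -0.068 -0.008 0.045682879751757166
z -0.06 -0.045 0.045669110931789644
z -0.025 -0.01 0.045719441844281866
z 0.05 0.112 0.045764513608552604
deck z 0.03980885307235159
pad X [-0.00079796 -0.00021334]
[ 0.44968432 -0.17470103  0.26280494] 11.475
```

View pics/end.png

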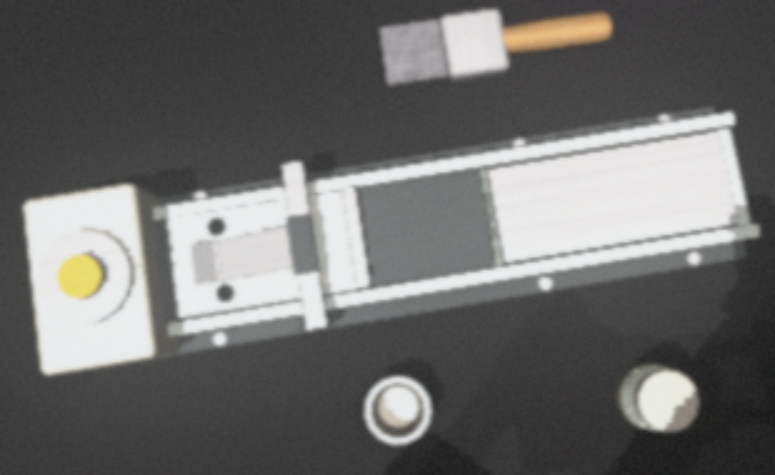

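The rib's rear is at x ≈ +2 mm, so the carrier is home. Its top is level at 45.7 mm all along, the deck is up at 39.8 mm, and the leaf lies on the tongue (250,255). The bystanders have not moved.

```bash
python3 -c "
from cell import robot
print(robot.hand_in())"
```

```text
the job is handed in; nothing more can be done
None
```

The carrier is loaded and home against the end stop, and I have handed the job in; the hand-in gave no verdict. With the closed fingertips I pressed it about 10 mm down on its deck. I then slid it under the gate bar and leaf spring with about 25 N of downward force. At the stop the push force rose from 28 to 39 N. I eased off, lifted the fingers straight up and moved clear. The arm's clock read 11.5 s at the last check, against the 42 s limit.

**Last checks, from the top camera after moving clear:**
- **Position:** the rib's rear face is at station x ≈ +2 mm, where it should be when home.
- **Flatness:** the carrier's top is at 45.7 mm along its whole length, so it lies flat on the floor.
- **Deck:** it has sprung back up, with its top at 39.8 mm.
- **Leaf spring:** it appears in the picture resting on the tongue; I did not measure its lift.
- **Bystanders:** the jar, crucible and brush look undisturbed in the pictures; I did not measure their positions.

**Checks that failed or disagreed:**
- A colour mask meant to find the ends of the dark pad caught the wrong pixels, so I ignored it.
- The scene-camera rib reading was thrown off by the gate near the end, so I relied on the contact force and the top view instead.
- The fingertips ran about 2 mm off the centre line during the slide, which the side rails took up. I did not measure the carrier's own sideways position.

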